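Turn a clothesline tag through the twisted wire guide

ROBOT

A 6-joint arm with a two-finger parallel gripper is mounted at the origin on the work surface. World frame = base frame: x ahead of the robot, y to its left, z up, the work surface at z = 0. Lengths are in m, angles in rad, forces in N, time in s.
With the tool pointing down it reaches from about 0.4 to 0.825 m from the base axis. Payload 7 kg.
Tool frame: the origin (TCP) lies at the centre of the arm's flange, where the gripper is bolted on; the fingertips stand 178 mm ahead of it and the grasp point (between the pads) lies arm.tcp_to_grasp ahead of it (arm.tcp_to_grasp is the distance from the TCP to the grasp point, in m); z points along the fingers, y is the direction in which the jaws open and shut (so a half turn about z gives the same grasp; the last joint's range is limited). The gripper opens to 88 mm and grips with 3 to 60 N. Pads are 19 mm wide; open, the fingers measure 130 mm over their backs; the gripper's body (78 mm by 193 mm) begins 47 mm behind the grasp point.
Start: joints at [-1.003, 0.359, 0.012, 0, -1.224, -0.288], TCP at [0.186, -0.649, 0.405] pointing down, gripper open.
Joint ranges: [-3.07, 3.07], [-1.43, 2.12], [-1.02, 1.25], [-3.03, 1.67], [-3.05, -0], [-3.03, 3.03]. Speed limits (rad/s): [2.39, 2.39, 3.01, 3.14, 3.14, 3.14].

INTERFACE

Orientations are given as [roll, pitch, yaw] about the fixed x, y, z axes, in that order (R = Rz(yaw) Ry(pitch) Rx(roll)).
In Python, from station import arm gives the robot as it stands.
- The arm moves only by the tool move_arm, never from a script. Its argument "deltas" is a list of rows, each a list of 6 numbers: the shift along the world's x, y, z in mm, then the turn, a rotation vector about the world's x, y, z in degrees. In form: [[tx, ty, tz, ax, ay, az], ...]. A call has exactly 5 rows; each row shifts and turns the commanded pose from where the row before left it; what a row does not reach is not made up. A row lasts 1/12 s, in which the tool goes at most 41.7 mm and 7.16 degrees, less where a joint would pass 70% of its speed; a pose out of reach is approached as far as the arm can. A call with a gripper value outside its range is refused whole. "claw" is the closure in counts, from 0 (fully open) to 255 (shut), set as the call begins (left out, the last holds). The fingers move at their own pace and stop on an object; "squeeze" is the grip in N (left out, the last holds). Time passes only in rows, so rows that do not move let the fingers close, or fill a call up. It gives the time, the measured TCP pose, the force and the opening at its end, in the units of the state.
- arm.get_state(): the state, without advancing time (a new reading comes with each control period).
- arm.grab_frame(name): name is "scene" or "top" or "wrist"; returns the picture (400x640x3 uint8, red, green, blue); there is no depth.
- arm.calibration(name): a dict with "intrinsics" (3x3 intrinsics, pixels), "T" (4x4, takes a point from camera to world coordinates); the wrist camera has in their place "mount" (4x4, takes a point from camera to tool coordinates, whose origin is the TCP and whose axes are the flange's). Camera axes: x right, y up, looking along -z (the intrinsics and any distortion apply to the point x, -y, -z); pixel columns grow to the right and rows downward; lengths in m; the calibration is good to about 2 mm. A picture is of the moment at which its call begins: read the wrist's pose just before it. calibration takes no time and is no camera call.
- arm.job_done(): hands the job in, once; it reports no verdict.
Trained networks look in the newest picture that a camera, given by its name, has taken for a name from the list of things; names that differ only in an ending like _2 or _b are one class to them, and where a whole thing is asked for, a point or a joint stands for the part that bears it (a point fixed in the world has none). Each returns a list of dicts, best first, with "score" (0 to 1); they miss things now and then, are a little off and sometimes report something else, mostly with a low value. They report only what shows in the picture. A call takes as long as a camera call. They do not tell look-alikes from the thing itself.
- arm.spot_in(thing, camera): "xy" ([column, row] in pixels, amid what is visible of it).
- arm.masks_of(thing, camera): "pixels" (400x640 bool, what is visible of it) and "xy" ([column, row] in pixels, amid what is visible of it).
- arm.spot_point(thing, camera): "xy" ([column, row] in pixels: a listed point, or the origin of a listed thing).
The state is a dict: "t": time; "q": joint angles; "qd": joint speeds; "joint_efforts": joint torques, N m; "eef_pos": TCP position; "ee_rot": TCP orientation; "force": force on the tool from outside, world axes, zero at the start; "moment": the same for the moment, N m; "width": finger opening in m.
Only numpy, scipy, OpenCV 4.12 (cv2) and the standard library are available. Lean on these libraries where they do the work, as an engineer would, in place of code of your own. Each camera call takes 0.05 s, during which the arm holds its last target. There are 200 camera calls.

TASK

Take the line tag that has the stud (not the plain wide one) out of its wooden stand and drop it, stem up, through the mouth of the twisted wire guide, which turns it half over on the way down. It must go in with its stud facing the guide's post, so that it lands standing at the foot of the guide with the stud facing away from the post. Leave the plain tag standing where it is.

Things in the scene. Friction and masses are not known exactly. Their poses are not given: they have to be found in the camera images.
- tag: Line tag, polished aluminium, an upside-down T: foot plate 8 mm thick (x), 44 wide (y), 24 high; on it a square stem 14 x 14 mm, top 72 mm above the underside; a stud on the foot's +x face. 45 g. Origin: centre of underside, z up. Starts upright in the slot (11 mm wide, 10 deep, floor 8 mm above the bench) of one of two wooden stands (60 x 80, 18 mm high).
- stud (a point): The free end of the tag's round stud (9 mm thick, 14 mm long), 18 mm from the plate's mid-plane on the tag's +x side, 17 mm above its underside.
- guide: Twisted guide, fixed: six polished 6 mm steel rods on a black base 150 x 120 x 10 mm. Origin on the bench under the slot's axis, z up. A dark post (18 mm thick, 210 mm high) stands 85 mm off on its -x side; +x is open. The slot's long side lies along y at top and foot; between, it turns half round, so a stud let in facing -x ends facing +x. The tag ends standing on the base.
- mouth (a point): Centre of the guide's mouth, at the rods' upper ends, 235 mm above the bench. Flared: 38 mm (guide x) by 71 mm (guide y), narrowing to 20 by 51 mm 21 mm lower. Lowered upright until its underside is 22 mm below this point, the tag has its foot in the slot and its stem above the rods; let go, it slides down by itself.
- spare: The plain tag, to be left alone: same form, thickness and height, but its foot is 68 mm wide and it has no stud. It stands in the other stand. Origin: centre of the underside; x across its thickness, z up.
Things that resemble listed ones, but are neither listed nor needed, are in the scene too. Leave any pink or red look-alike of the tag alone.

How it is judged:
On the way:
1. the tag is in the mouth of the guide, its stud facing the post (horizontal distance between tag and guide below 0.02 m and height (world z) of tag between 0.16 and 0.225 m and x of stud in the frame of guide below -0.004 m).
At the end, for the whole second after the job is handed in: The tag stands still at the guide's foot: underside under 20 mm above the bench, within 15 mm of the guide's axis, upright within 20 degrees, square to the guide within 28 degrees, stud away from the post. The plain tag is upright within 20 degrees and 30 mm of its start (horizontal distance between tag and guide below 0.015 m and height (world z) of tag below 0.02 m and angle between each of tag, spare's own z axis and vertical below 0.35 rad and angle between the x axis of tag and the x axis of guide, either way round below 0.5 rad and x of stud in the frame of guide above 0.006 m and linear speed of tag below 0.03 m/s and distance of spare from where it was at the start of the episode below 0.03 m); the robot touches nothing.
It fails at once if the plain tag is moved by more than 30 mm (distance of spare from where it was at the start of the episode above 0.03 m).
It also fails if it takes over 40 s, if anything falls off the work surface, if the arm or the gripper's body presses on something with over 40 N, if the wrist force passes 120 N, or if a joint passes its speed limit or range.

## Working session

There is one attempt and no reset: what is moved stays moved. The work goes in short steps, Python scripts to look and compute and a tool call to move; the robot and the scene stay as the last step left them, time stands still between calls to the robot, and variables do not carry over. Pictures are saved under pics/ and viewed, about 8 in all and at most 12, crops included, and the job is handed in when it is done.

Besides the shell and the picture viewer there is one more tool, called as name([rows], argument=value, ...), one row to a line, values as JSON. move_arm: Moves the arm, as the interface text tells. Its arguments: {"type":"object","properties":{"deltas":{"type":"array","items":{"type":"array","items":{"type":"number"}}},"claw":{"type":"number"},"squeeze":{"type":"number"}},"required":["deltas"]}

```bash
mkdir -p pics; ls
cat > h.py <<'E'
import numpy as np, cv2
from station import arm
from scipy.spatial.transform import Rotation as R
def save(im,n): cv2.imwrite('pics/'+n,im[:,:,::-1])
def T_of(cam,st=None):
    c=arm.calibration(cam)
    if 'T' in c: return np.array(c['intrinsics']),np.array(c['T'])
    st=st or arm.get_state(); M=np.eye(4); M[:3,:3]=R.from_euler('xyz',st['ee_rot']).as_matrix(); M[:3,3]=st['eef_pos']
    return np.array(c['intrinsics']),M@np.array(c['mount'])
def ray(cam,xy,st=None):
    K,T=T_of(cam,st); d=np.linalg.inv(K)@[xy[0],xy[1],1]; d=np.array([d[0],-d[1],-d[2]])
    return T[:3,3],T[:3,:3]@d
def atz(cam,xy,z,st=None):
    o,d=ray(cam,xy,st); return o+d*(z-o[2])/d[2]
def proj(cam,p,st=None):
    K,T=T_of(cam,st); q=np.linalg.inv(T)@np.append(p,1); v=K@[q[0],-q[1],-q[2]]; return v[:2]/v[2]
def tri(obs):
    A=np.zeros((3,3));b=np.zeros(3)
    for cam,xy in obs:
        o,d=ray(cam,xy); d=d/np.linalg.norm(d); P=np.eye(3)-np.outer(d,d); A+=P;b+=P@o
    p=np.linalg.solve(A,b); res=[np.round(proj(c,p)-xy,1) for c,xy in obs]; return p,res
E
python3 - <<'E'
from h import *
print(arm.get_state(), arm.tcp_to_grasp)
for c in ('top','scene'):
    im=arm.grab_frame(c); save(im,c+'0.png'); cal=arm.calibration(c); print(c,{k:np.round(v,3).tolist() for k,v in cal.items()})
    for t in ('tag','spare','guide','mouth','stud'):
        for f in ('spot_point',):
            print(c,t,[(np.round(d['xy'],1).tolist(),round(d['score'],2)) for d in getattr(arm,f)(t,c)])
E
```

```text
pics
{'t': 0.0, 'q': array([-1.00290220e+00,  3.59376613e-01,  1.09948120e-02, -3.66376779e-04,
       -1.22407577e+00, -2.88094880e-01]), 'qd': array([-0.00119738,  0.00080994,  0.00035815, -0.00117404,  0.00078343,
        0.00067888]), 'joint_efforts': array([-6.23352043e-04, -5.82719493e+01,  2.93066007e+01,  6.99758694e+00,
        6.94809831e-03, -1.70301364e-04]), 'eef_pos': array([ 0.18634229, -0.6485435 ,  0.40369827]), 'ee_rot': array([ 3.13990201e+00, -1.41833169e-04, -2.86191808e+00]), 'force': array([-0.02428495,  0.02929714,  0.3535735 ]), 'moment': array([ 0.02406805, -0.01218962,  0.00968774]), 'width': 0.08753637350991914} 0.1593
top {'intrinsics': [[500.17, 0.0, 316.383], [0.0, 500.17, 194.002], [0.0, 0.0, 1.0]], 'T': [[-0.01, 0.998, -0.064, 0.427], [-1.0, -0.008, 0.02, 0.022], [0.019, 0.064, 0.998, 1.323], [0.0, 0.0, 0.0, 1.0]]}
top tag [([333.5, 211.0], 0.52), ([297.3, 217.8], 0.51), ([371.0, 226.3], 0.49), ([337.3, 174.3], 0.41)]
top spare [([415.1, 210.4], 0.63)]
top guide [([233.2, 195.8], 0.97)]
top mouth [([216.4, 186.9], 0.86)]
top stud [([381.7, 218.6], 0.65), ([366.6, 188.3], 0.64), ([301.6, 210.0], 0.6), ([336.3, 179.1], 0.57), ([326.8, 213.3], 0.47)]
scene {'intrinsics': [[447.708, 0.0, 319.439], [0.0, 447.708, 199.186], [0.0, 0.0, 1.0]], 'T': [[0.875, -0.387, 0.292, 0.802], [0.485, 0.686, -0.542, -0.518], [0.009, 0.616, 0.788, 0.905], [0.0, 0.0, 0.0, 1.0]]}
scene tag [([291.3, 288.4], 0.75), ([304.1, 214.5], 0.72), ([250.5, 269.7], 0.55), ([287.2, 242.9], 0.53), ([323.6, 264.8], 0.5)]
scene spare [([229.5, 318.1], 0.8)]
scene guide [([352.4, 175.7], 0.86)]
scene mouth [([363.0, 106.5], 0.91)]
scene stud [([291.7, 280.1], 0.7), ([320.6, 258.1], 0.57), ([288.3, 232.1], 0.55), ([251.9, 267.3], 0.54)]
```

```bash
python3 -c "
import cv2,numpy as np
a=cv2.imread('pics/top0.png');b=cv2.imread('pics/scene0.png');print(a.shape)"
```

```text
(400, 640, 3)
```

View pics/top0.png

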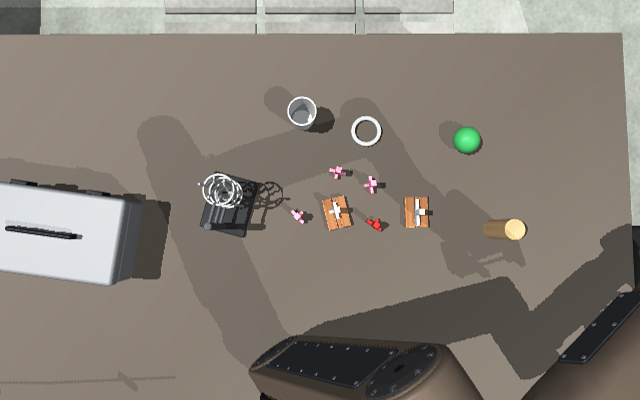

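View pics/scene0.png

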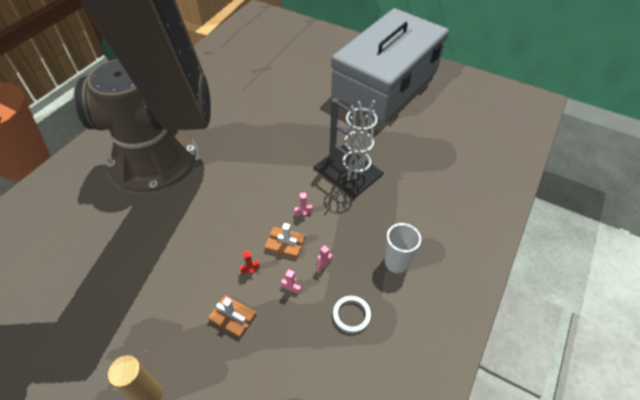

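Tag's stand is at top (336,212), spare at (417,212), and the guide at (230,200). The pink and red look-alikes stand around them. I'll triangulate and enlarge.

Run:
```python
from h import *
a=cv2.imread('pics/top0.png')[155:255,185:445]; b=cv2.imread('pics/scene0.png')[85:345,200:400]
a=cv2.resize(a,None,fx=3,fy=3,interpolation=2); b2=cv2.resize(b[120:],None,fx=2.8,fy=2.8,interpolation=2)[:290]
b1=cv2.resize(b[:115,100:],None,fx=2.5,fy=2.5,interpolation=2)[:290]
out=np.zeros((590,810,3),np.uint8); out[:300,:780]=a; out[300:300+b2.shape[0],:560]=b2; out[300:300+b1.shape[0],560:810]=b1
cv2.imwrite('pics/crop1.png',out[:,:800])
for n,t,s in [('tag',(333.5,211),(287.2,242.9)),('spare',(415.1,210.4),(229.5,318.1)),('guide',(233.2,195.8),(352.4,175.7)),('mouth',(216.4,186.9),(363,106.5)),('stud',(326.8,213.3),(288.3,232.1)),('stud2',(336.3,179.1),(288.3,232.1))]:
    p,r=tri([('top',t),('scene',s)]); print(n,p.round(4),r)
print(atz('top',(233.2,195.8),0),atz('top',(216.4,186.9),.235),atz('scene',(363,106.5),.235),atz('scene',(352.4,175.7),0),atz('top',(333.5,211),.008))
```

```text
tag [ 0.4655 -0.0495  0.0014] [array([0.3, 0.4]), array([ 0.5, -0. ])]
spare [ 0.462  -0.268   0.0055] [array([1.3, 1.5]), array([ 2.5, -0.3])]
guide [0.5075 0.2145 0.004 ] [array([0.3, 0.5]), array([ 0.6, -0.1])]
mouth [0.5136 0.2166 0.2416] [array([0., 0.]), array([ 0., -0.])]
stud [ 0.4588 -0.0313  0.0188] [array([0.4, 0.5]), array([ 0.7, -0.1])]
stud2 [ 0.5177 -0.068   0.1174] [array([7.4, 9.2]), array([13.4, -2. ])]
[0.50907934 0.21586333 0.        ] [0.51415568 0.21784747 0.235     ] [0.51062295 0.22385695 0.235     ] [0.50495204 0.21678106 0.        ] [ 0.46626527 -0.04847018  0.008     ]
```

View pics/crop1.png

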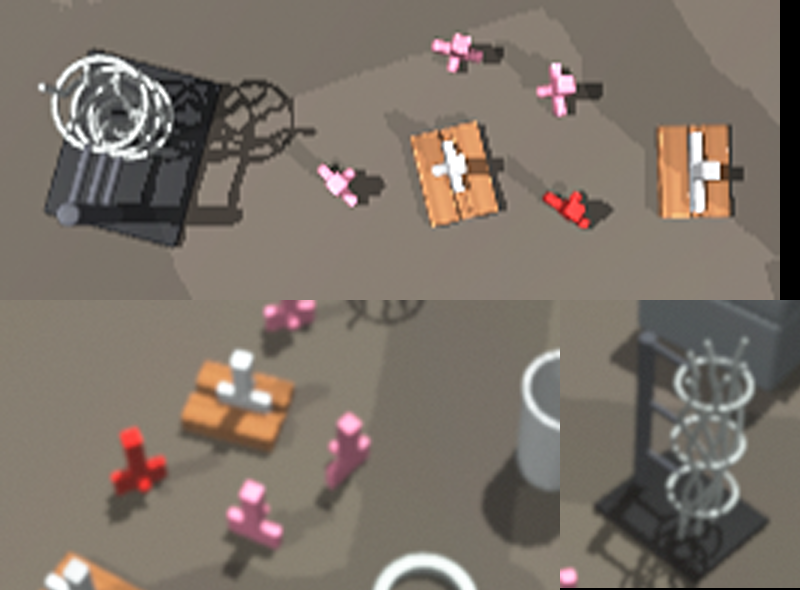

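move_arm([
  [20, 28, 0, 0, 0, 0],
  [20, 28, 0, 0, 0, 0],
  [20, 28, 0, 0, 0, 0],
  [20, 28, 0, 0, 0, 0],
  [20, 28, 0, 0, 0, 0],
])

```text
t: 1.02
eef_pos: [0.2869, -0.5074, 0.4047]
ee_rot: [-3.141, 0.0, -2.862]
force: [2.1, 0.5, 0.4]
width: 0.0873
```

move_arm([
  [16, 30, 0, 0, 0, 0],
  [16, 30, 0, 0, 0, 0],
  [16, 30, 0, 0, 0, 0],
  [16, 30, 0, 0, 0, 0],
  [16, 30, 0, 0, 0, 0],
])

```text
t: 1.43
eef_pos: [0.3668, -0.3572, 0.405]
ee_rot: [-3.141, 0.001, -2.862]
force: [0.8, -0.4, 0.6]
width: 0.0878
```

move_arm([
  [12, 30, 0, 0, 0, 0],
  [12, 30, 0, 0, 0, 0],
  [12, 30, 0, 0, 0, 0],
  [12, 30, 0, 0, 0, 0],
  [12, 30, 0, 0, 0, 0],
])

```text
t: 1.85
eef_pos: [0.4265, -0.2072, 0.4051]
ee_rot: [-3.141, 0.001, -2.862]
force: [0.4, 0.3, 0.6]
width: 0.0876
```

Run:
```python
from h import *
st=arm.get_state(); print(st['t'],st['eef_pos'].round(4),np.degrees(st['ee_rot']).round(2),st['q'].round(3),np.round(arm.calibration('wrist')['mount'],3).tolist())
for z,p in ((.08,[.466,-.049,.04]),):
    print(proj('wrist',p,st))
print('post top',atz('top',(207.7,226),.21))
print('foot',[atz('top',(185+x/3,155+y/3),.03) for x,y in ((447,142),(462,188))])
```

```text
1.85 [ 0.4265 -0.2072  0.4051] [-1.7998e+02  5.0000e-02 -1.6397e+02] [-0.036  0.022 -0.413  0.    -1.135 -1.255] [[-0.0, 0.964, 0.265, 0.071], [1.0, -0.0, 0.001, 0.001], [0.001, 0.265, -0.964, 0.019], [0.0, 0.0, 0.0, 1.0]]
[434.47099478 242.12860381]
post top [0.42955664 0.24125326 0.21      ]
foot [array([ 0.48803669, -0.0488563 ,  0.03      ]), array([ 0.4482408, -0.0613198,  0.03     ])]
```

Run:
```python
from h import *
st=arm.get_state(); im=arm.grab_frame('wrist'); save(im,'w1.png')
for t in ('tag','stud','spare'):
    for d in arm.spot_point(t,'wrist'):
        print(t,np.round(d['xy'],1),round(d['score'],2),atz('wrist',d['xy'],{'stud':.025}.get(t,.008),st).round(4))
```

```text
tag [360.2 185.9] 0.68 [ 0.4287 -0.1554  0.008 ]
tag [392.3 292.5] 0.6 [ 0.5664 -0.0619  0.008 ]
tag [423.2 231. ] 0.57 [ 0.4649 -0.0535  0.008 ]
tag [342.1 256.4] 0.46 [ 0.5317 -0.1485  0.008 ]
stud [402.1 293.5] 0.91 [ 0.5548 -0.0558  0.025 ]
stud [352.8 265.2] 0.71 [ 0.5324 -0.1344  0.025 ]
stud [349.8 195.8] 0.58 [ 0.4413 -0.1672  0.025 ]
stud [441.6 237.8] 0.48 [ 0.4624 -0.0347  0.025 ]
spare [272.1 190.6] 0.75 [ 0.4666 -0.2645  0.008 ]
```

View pics/w1.png

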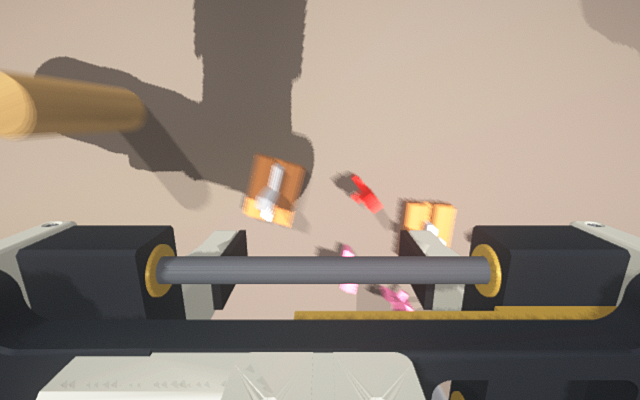

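Wrist shows the spare's stand at (273,190), and the tag's stand half hidden at (430,225). I'll shift so the tag falls into the open view.

move_arm([
  [24, 34, -12, 0, 0, 0],
  [24, 34, -12, 0, 0, 0],
  [24, 34, -12, 0, 0, 0],
  [24, 34, -12, 0, 0, 0],
  [24, 34, -12, 0, 0, 0],
])

```text
t: 2.47
eef_pos: [0.5425, -0.0449, 0.3466]
ee_rot: [-3.141, 0.0, -2.864]
force: [0.2, -0.1, -0.3]
width: 0.0878
```

move_arm([
  [5, 5, 0, 0, 0, 0],
  [0, 0, 0, 0, 0, 0],
  [0, 0, 0, 0, 0, 0],
  [0, 0, 0, 0, 0, 0],
  [0, 0, 0, 0, 0, 0],
])

```text
t: 2.88
eef_pos: [0.5462, -0.0415, 0.3474]
ee_rot: [3.142, 0.0, -2.863]
force: [-0.1, -0.6, -0.3]
width: 0.0876
```

Run:
```python
from h import *
st=arm.get_state(); im=arm.grab_frame('wrist'); print(st['eef_pos'].round(4))
for t,z in (('tag',.008),('stud',.025)):
    for d in arm.spot_point(t,'wrist'):
        print(t,np.round(d['xy'],1),round(d['score'],2),atz('wrist',d['xy'],z,st).round(4))
c=proj('wrist',[.466,-.05,.03],st); print(c)
x0,y0=int(c[0])-100,max(0,int(c[1])-75); x0=max(0,min(x0,440)); y0=min(y0,250); print(x0,y0)
save(cv2.resize(im[y0:y0+150,x0:x0+200],None,fx=4,fy=4,interpolation=cv2.INTER_CUBIC),'w2.png')
```

```text
[ 0.5462 -0.0415  0.3474]
tag [302.3 194.6] 0.8 [ 0.5647 -0.0594  0.008 ]
tag [331.8 107.5] 0.77 [ 0.4665 -0.054   0.008 ]
tag [231.5 147.4] 0.68 [ 0.5351 -0.1457  0.008 ]
tag [423.2 120.8] 0.55 [0.4531 0.0415 0.008 ]
stud [240.2 152.4] 0.88 [ 0.5346 -0.1316  0.025 ]
stud [352.7 109. ] 0.83 [ 0.4629 -0.0343  0.025 ]
stud [309.9 189. ] 0.79 [ 0.5521 -0.0534  0.025 ]
stud [229.4  51.7] 0.7 [ 0.4456 -0.1603  0.025 ]
stud [412.1 129.5] 0.56 [0.4653 0.0285 0.025 ]
[336.6168256  107.43786848]
236 32
```

View pics/w2.png

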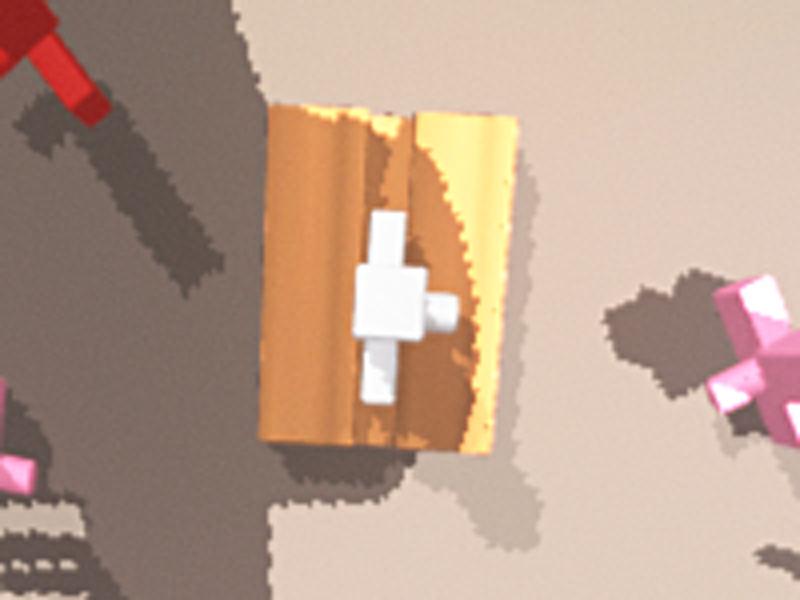

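The crop shows the tag's stem top at about (390,302), foot ends at (388,213) and (378,403), and the stud tip at (457,313) on the right.

Run:
```python
from h import *
st=arm.get_state(); f=lambda x,y,z: atz('wrist',(236+x/4,32+y/4),z,st)
a,b=f(388,213,.032),f(378,403,.032); print(a,b,(a+b)/2,np.linalg.norm(a-b),np.degrees(np.arctan2(*(a-b)[1::-1])))
q=[f(*c,.08) for c in ((358,266),(427,270),(423,340),(355,337))]; print(np.mean(q,0),[np.linalg.norm(q[i]-q[i-1]).round(4) for i in range(4)])
for i,j in ((0,1),(3,2),(0,3),(1,2)): print(np.degrees(np.arctan2(*(q[j]-q[i])[1::-1])).round(1))
print('stud',f(457,313,.025))
```

```text
[ 0.44822159 -0.05862824  0.032     ] [ 0.49064086 -0.0486295   0.032     ] [ 0.46943122 -0.05362887  0.032     ] 0.04358175627881345 -166.73678522920335
[ 0.46923174 -0.05346065  0.08      ] [np.float64(0.0136), np.float64(0.0137), np.float64(0.0134), np.float64(0.0137)]
102.8
103.5
13.5
13.5
stud [ 0.4649259  -0.03581831  0.025     ]
```

move_arm([
  [-39, -6, 0, 0, 0, -1.4],
  [-38, -6, 0, 0, 0, -1.3],
  [0, 0, -30, 0, 0, 0],
  [0, 0, -30, 0, 0, 0],
  [0, 0, -20, 0, 0, 0],
], claw=120, squeeze=20)

```text
t: 3.45
eef_pos: [0.4684, -0.0528, 0.2664]
ee_rot: [3.141, 0.002, -2.91]
force: [-0.5, 0.1, -0.6]
width: 0.0598
```

move_arm([
  [0, 0, -20, 0, 0, 0],
  [0, 0, -19, 0, 0, 0],
  [0, 0, 0, 0, 0, 0],
  [0, 0, 0, 0, 0, 0],
  [0, 0, 0, 0, 0, 0],
])

```text
t: 3.87
eef_pos: [0.4703, -0.0523, 0.229]
ee_rot: [-3.141, 0.001, -2.909]
force: [0.2, 1.0, 1.1]
width: 0.0464
```

Run:
```python
from h import *
im=arm.grab_frame('scene'); st=arm.get_state(); print(st['width'],st['eef_pos'],np.degrees(st['ee_rot']))
save(cv2.resize(im[190:300,210:370],None,fx=4,fy=4,interpolation=2),'s2.png')
```

```text
0.04646327193871195 [ 0.47039031 -0.05220829  0.22924161] [-1.79993265e+02  1.16337053e-01 -1.66665518e+02]
```

View pics/s2.png

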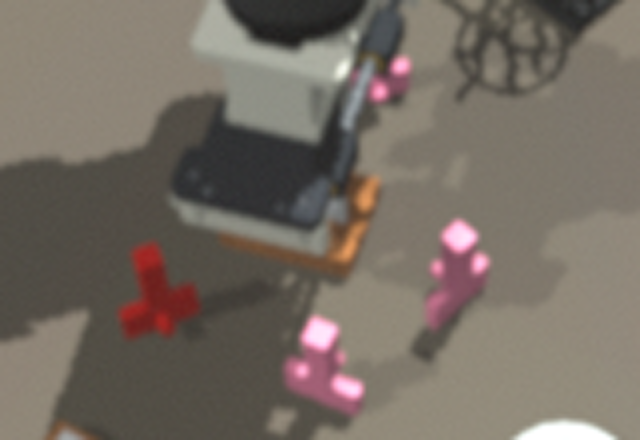

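Nothing is touched and the gripper sits over the stand. Close, then lift.

move_arm([
  [0, -1, 0, 0, 0, 0],
  [0, 0, 0, 0, 0, 0],
  [0, 0, 0, 0, 0, 0],
  [0, 0, 0, 0, 0, 0],
  [0, 0, 0, 0, 0, 0],
], claw=255, squeeze=20)

```text
t: 4.33
eef_pos: [0.4699, -0.0532, 0.2282]
ee_rot: [3.142, 0.0, -2.909]
force: [-0.4, -0.4, 0.1]
width: 0.0187
```

move_arm([
  [0, 0, 0, 0, 0, 0],
  [0, 0, 0, 0, 0, 0],
  [0, 0, 5, 0, 0, 0],
  [0, 0, 10, 0, 0, 0],
  [0, 0, 20, 0, 0, 0],
])

```text
t: 4.75
eef_pos: [0.4689, -0.0534, 0.2618]
ee_rot: [3.141, -0.004, -2.909]
force: [0.9, 0.9, -1.3]
width: 0.0137
```

move_arm([
  [0, 0, 35, 0, 0, 0],
  [0, 0, 40, 0, 0, 0],
  [0, 0, 40, 0, 0, 0],
  [6, 10, 38, 0, 0, 0],
  [10, 20, 34, 0, 0, 0],
])

```text
t: 5.17
eef_pos: [0.4847, -0.0242, 0.4533]
ee_rot: [3.141, 0.002, -2.91]
force: [1.4, 0.3, -1.7]
width: 0.0139
```

move_arm([
  [13, 25, 15, 0, 0, 0],
  [13, 25, 10, 0, 0, 0],
  [13, 25, 10, 0, 0, 0],
  [13, 25, 6, 0, 0, 0],
  [13, 25, 0, 0, 0, 0],
])

```text
t: 5.58
eef_pos: [0.5512, 0.103, 0.4929]
ee_rot: [3.141, 0.002, -2.909]
force: [0.5, -0.5, -0.6]
width: 0.0138
```

move_arm([
  [13, 25, 0, 0, 0, 0],
  [13, 25, 0, 0, 0, 0],
  [13, 25, 0, 0, 0, 0],
  [8, 18, 0, 0, 0, 0],
  [8, 15, 0, 0, 0, 0],
])

```text
t: 6.0
eef_pos: [0.6061, 0.2115, 0.4905]
ee_rot: [-3.142, -0.001, -2.908]
force: [0.5, -0.3, -0.8]
width: 0.0139
```

move_arm([
  [0, 0, 0, 0, 0, 0],
  [0, 0, 0, 0, 0, 0],
  [0, 0, 0, 0, 0, 0],
  [0, 0, 0, 0, 0, 0],
  [0, 0, 0, 0, 0, 0],
])

```text
t: 6.42
eef_pos: [0.6055, 0.209, 0.4914]
ee_rot: [3.141, 0.0, -2.909]
force: [-0.2, -0.3, -1.0]
width: 0.014
```

Run:
```python
from h import *
st=arm.get_state(); im=arm.grab_frame('wrist'); print(st['eef_pos'].round(4),st['width'])
for t,z in (('mouth',.235),('guide',0),('tag',.28),('stud',.29)):
    for d in arm.spot_point(t,'wrist'):
        print(t,np.round(d['xy'],1),round(d['score'],2),atz('wrist',d['xy'],z,st).round(4))
print(proj('wrist',[.512,.218,.235],st))
save(im,'w3.png')
```

```text
[0.6055 0.209  0.4914] 0.013968792640994038
mouth [364.8  92.6] 0.56 [0.5119 0.2203 0.235 ]
guide [342.7 104.8] 0.76 [0.5123 0.2187 0.    ]
tag [156.7  97.6] 0.81 [0.5488 0.0913 0.28  ]
tag [320.8 218.1] 0.7 [0.6018 0.2075 0.28  ]
tag [236.1  33. ] 0.67 [0.5021 0.1334 0.28  ]
tag [99.5 61.1] 0.62 [0.5358 0.0563 0.28  ]
stud [349.1 227.8] 0.73 [0.6007 0.2264 0.29  ]
stud [153.3  89.3] 0.69 [0.544  0.0943 0.29  ]
stud [96.4 58.8] 0.62 [0.535  0.0617 0.29  ]
[361.85490805  91.96235534]
```

View pics/w3.png

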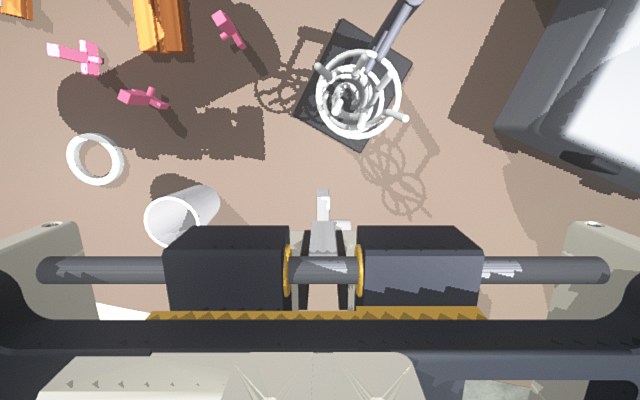

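The tag is held with its stud to the right, at (345,225). The guide is at (355,95) with base corners near (344,18), (412,62), (363,152), (295,112). I'll zoom in on the guide.

Run:
```python
from h import *
im=cv2.imread('pics/w3.png')[0:160,270:440]
cv2.imwrite('pics/w3c.png',cv2.resize(im,None,fx=3.7,fy=3.7,interpolation=cv2.INTER_CUBIC))
st=arm.get_state()
q=[atz('wrist',c,.01,st) for c in ((344,18),(412,62),(363,152),(295,112))]
for i in range(4):
    d=q[(i+1)%4]-q[i]; print(q[i].round(4),np.linalg.norm(d).round(4),np.degrees(np.arctan2(d[1],d[0])).round(1))
print(np.mean(q,0))
```

```text
[0.4016 0.1919 0.01  ] 0.1134 73.7
[0.4334 0.3007 0.01  ] 0.1441 -13.8
[0.5734 0.2664 0.01  ] 0.1197 -106.5
[0.5394 0.1517 0.01  ] 0.1436 163.7
[0.48693154 0.22768534 0.01      ]
```

View pics/w3c.png

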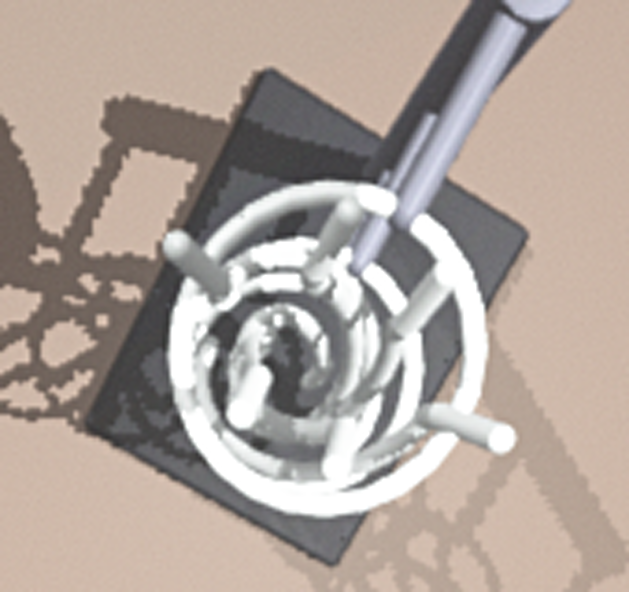

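Run:
```python
from h import *
st=arm.get_state()
f=lambda c,z=.235: atz('wrist',(270+c[0]/3.7,c[1]/3.7),z,st)
q=[f(c) for c in ((175,245),(352,207),(445,280),(505,437),(335,465),(247,408))]
for p in q: print(p.round(4))
C=(q[0]+q[3])/2; print('ends mid',C,'all',np.mean(q,0), 'pairs',np.mean([q[1],q[2],q[4],q[5]],0))
ang=lambda d:np.degrees(np.arctan2(d[1],d[0])).round(1)
print('y axis',ang(q[3]-q[0]),ang(q[2]-q[1]),ang(q[4]-q[5]),np.linalg.norm(q[3]-q[0]))
print('-x axis',ang((q[1]+q[2]-q[4]-q[5])/2),np.linalg.norm((q[1]+q[2]-q[4]-q[5])/2))
print('base edges',[ang(f(b,.01)-f(a,.01)) for a,b in (((268,70),(527,232)),((88,425),(335,563)),((268,70),(88,425)),((527,232),(335,563)))])
print('tag',[atz('wrist',c,.29,st) for c in ((323,190),(345,225))])
print('post top',f((535,0),.21), 'topcam post',atz('top',(207.7,226),.21))
```

```text
[0.5025 0.1816 0.235 ]
[0.4876 0.2141 0.235 ]
[0.4963 0.2359 0.235 ]
[0.5227 0.2569 0.235 ]
[0.5363 0.2239 0.235 ]
[0.5294 0.2031 0.235 ]
ends mid [0.51257002 0.21925489 0.235     ] all [0.51247097 0.21926993 0.235     ] pairs [0.51242144 0.21927745 0.235     ]
y axis 75.0 68.3 71.7 0.07797942677354382
-x axis 164.3 0.042479037668225854
base edges [np.float64(74.4), np.float64(74.7), np.float64(-15.6), np.float64(-15.5)]
tag [array([0.5799816, 0.2042582, 0.29     ]), array([0.59956974, 0.22366214, 0.29      ])]
post top [0.43543753 0.24292036 0.21      ] topcam post [0.42955664 0.24125326 0.21      ]
```

Guide axis is at (0.5125, 0.2193), and its -x (post) bearing is 164.6°. The tag's stud bearing is 103.3°, so turn it +61.2° while moving over the mouth.

move_arm([
  [-9, 1, 0, 0, 0, 6.1],
  [-9, 1, 0, 0, 0, 6.1],
  [-9, 1, 0, 0, 0, 6.1],
  [-9, 1, 0, 0, 0, 6.1],
  [-9, 1, 0, 0, 0, 6.1],
])

```text
t: 7.08
eef_pos: [0.5604, 0.2147, 0.491]
ee_rot: [3.142, 0.0, -2.371]
force: [0.6, 0.3, -0.1]
width: 0.014
```

move_arm([
  [-9, 1, 0, 0, 0, 6.1],
  [-9, 1, 0, 0, 0, 6.1],
  [-10, 1, 0, 0, 0, 6.1],
  [-10, 1, 0, 0, 0, 6.1],
  [-10, 1, 0, 0, 0, 6.1],
])

```text
t: 7.5
eef_pos: [0.5123, 0.2197, 0.491]
ee_rot: [-3.142, 0.0, -1.839]
force: [-0.4, -0.2, 0.4]
width: 0.0139
```

move_arm([
  [0, 0, 0, 0, 0, 0],
  [0, 0, 0, 0, 0, 0],
  [0, 0, 0, 0, 0, 0],
  [0, 0, 0, 0, 0, 0],
  [0, 0, 0, 0, 0, 0],
])

```text
t: 7.92
eef_pos: [0.5132, 0.2198, 0.4907]
ee_rot: [3.141, -0.0, -1.846]
force: [0.4, -0.6, -0.5]
width: 0.0142
```

Run:
```python
from h import *
st=arm.get_state(); im=arm.grab_frame('wrist'); s=arm.grab_frame('scene'); print(st['eef_pos'].round(4),np.degrees(st['ee_rot']).round(2),st['width'],st['q'].round(2))
a=cv2.resize(im[60:270,200:440],None,fx=1.65,fy=1.65,interpolation=2)[:,:396]; b=cv2.resize(s[30:210,280:440],None,fx=2.5,fy=2.5,interpolation=2)
out=np.zeros((450,796,3),np.uint8); out[:a.shape[0],:396]=a; out[:,396:]=b; save(out,'c4.png')
for t in ('tag','stud','mouth'):
  for d in arm.spot_point(t,'scene'): print(t,np.round(d['xy'],1),round(d['score'],2))
u=st['eef_pos']-[0,0,.2206]; print(proj('scene',u),proj('scene',u+[.018*np.cos(2.87),.018*np.sin(2.87),.017]))
```

```text
[0.5132 0.2198 0.4907] [ 1.7999e+02 -2.0000e-02 -1.0577e+02] 0.01416621215175929 [ 0.76  0.12 -0.11  0.   -1.34 -1.03]
tag [290.9 288.8] 0.77
tag [363.5  94.8] 0.67
tag [247.9 269.6] 0.64
tag [324.1 264.9] 0.59
tag [304.5 212.8] 0.48
stud [292.5 279. ] 0.73
stud [356.8  84.6] 0.68
stud [230.8 318.8] 0.66
stud [302.3 215.9] 0.54
stud [252.7 270.7] 0.52
stud [316.8 258.5] 0.48
mouth [363.3 107.3] 0.81
mouth [356.2  87. ] 0.58
[364.6433105   95.52411447] [359.11367074  85.54616119]
```

View pics/c4.png

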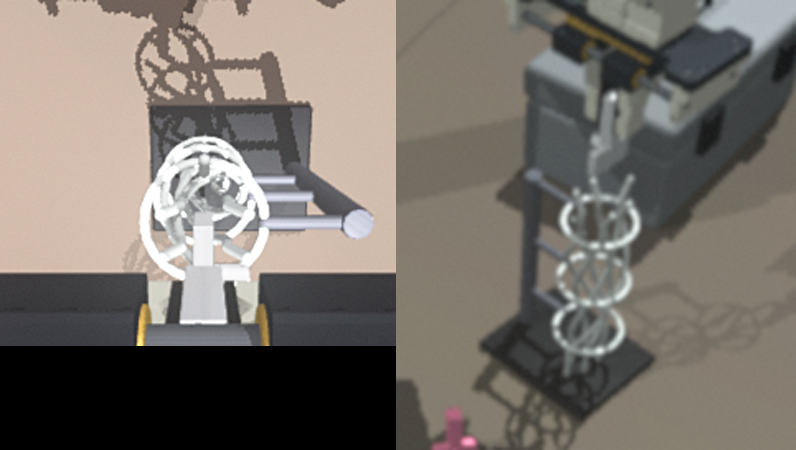

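The stud faces the post and the tag hangs over the mouth, within 1 px of prediction. Lower it.

move_arm([
  [0, 0, -14, 0, 0, 0],
  [0, 0, -12, 0, 0, 0],
  [0, 0, -8, 0, 0, 0],
  [0, 0, -6, 0, 0, 0],
  [0, 0, -4, 0, 0, 0],
])

```text
t: 8.58
eef_pos: [0.5128, 0.2198, 0.4463]
ee_rot: [3.141, -0.001, -1.844]
force: [0.6, -0.1, -0.7]
width: 0.0137
```

move_arm([
  [0, 0, -5, 0, 0, 0],
  [0, 0, -4, 0, 0, 0],
  [0, 0, -4, 0, 0, 0],
  [0, 0, 0, 0, 0, 0],
  [0, 0, 0, 0, 0, 0],
])

```text
t: 9.0
eef_pos: [0.5129, 0.2198, 0.434]
ee_rot: [-3.142, -0.0, -1.844]
force: [-0.9, 0.8, 0.0]
width: 0.0141
```

Run:
```python
from h import *
st=arm.get_state(); s=arm.grab_frame('scene'); print(st['eef_pos'].round(4),st['force'],st['width'])
save(cv2.resize(s[60:190,300:420],None,fx=4,fy=4,interpolation=2),'s5.png')
```

```text
[0.5129 0.2198 0.434 ] [-0.85950139  0.78242646  0.03132432] 0.014149507616096171
```

View pics/s5.png

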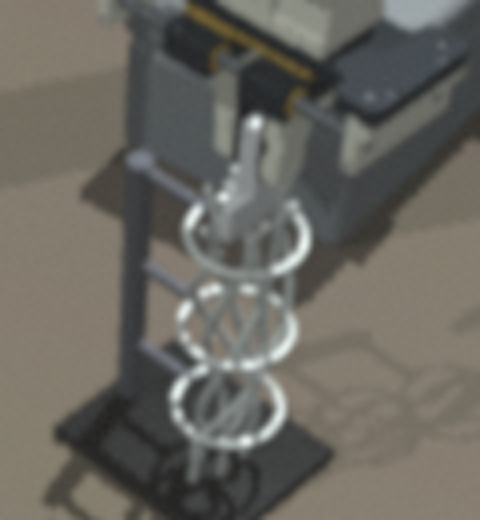

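Foot is in the mouth with no contact force. Release.

move_arm([
  [0, 0, 0, 0, 0, 0],
  [0, 0, 0, 0, 0, 0],
  [0, 0, 0, 0, 0, 0],
  [0, 0, 0, 0, 0, 0],
  [0, 0, 0, 0, 0, 0],
], claw=120)

```text
t: 9.47
eef_pos: [0.5128, 0.2198, 0.434]
ee_rot: [-3.141, 0.0, -1.844]
force: [0.3, -0.9, 0.2]
width: 0.0418
```

move_arm([
  [0, 0, 0, 0, 0, 0],
  [0, 0, 0, 0, 0, 0],
  [0, 0, 0, 0, 0, 0],
  [0, 0, 0, 0, 0, 0],
  [0, 0, 0, 0, 0, 0],
])

```text
t: 9.88
eef_pos: [0.5128, 0.2198, 0.434]
ee_rot: [-3.142, 0.0, -1.844]
force: [0.3, -0.2, -1.2]
width: 0.0461
```

move_arm([
  [0, 0, 15, 0, 0, 0],
  [0, 0, 25, 0, 0, 0],
  [0, 0, 25, 0, 0, 0],
  [30, 0, 5, 0, 0, 0],
  [30, 0, 0, 0, 0, 0],
])

```text
t: 10.3
eef_pos: [0.5729, 0.2198, 0.5081]
ee_rot: [-3.137, 0.005, -1.842]
force: [-0.6, 0.6, 0.8]
width: 0.0464
```

Run:
```python
from h import *
s=arm.grab_frame('scene'); t=arm.grab_frame('top')
out=np.zeros((520,800,3),np.uint8)
out[:,:400]=cv2.resize(s[80:210,300:400],None,fx=4,fy=4,interpolation=2); b=cv2.resize(t[160:250,190:290],None,fx=4,fy=4,interpolation=2); out[:360,400:]=b
save(out,'c6.png'); st=arm.get_state(); print(st['t'],st['force'])
for n in ('tag','stud','spare'):
  for c in ('scene','top'):
    print(n,c,[(np.round(d['xy'],1).tolist(),round(d['score'],2)) for d in arm.spot_point(n,c)])
for z in (.01,.21): print(z,proj('scene',[.5125,.2193,z]),proj('top',[.5125,.2193,z]))
x=np.array([.9636,-.2675,0])
print('stud exp',[proj(c,np.array([.5125,.2193,.027])+.018*x) for c in ('scene','top')])
```

```text
10.4 [-0.08950038  0.05523248 -0.45528418]
tag scene [([325.1, 265.4], 0.75), ([305.3, 213.7], 0.69), ([248.7, 272.1], 0.56), ([358.4, 170.2], 0.52), ([291.8, 289.7], 0.5)]
tag top [([226.9, 197.1], 0.62), ([338.8, 173.4], 0.61), ([297.2, 216.3], 0.57), ([373.0, 227.1], 0.49)]
stud scene [([304.6, 216.9], 0.68), ([251.6, 270.7], 0.66), ([360.1, 172.1], 0.58), ([292.9, 278.0], 0.57), ([318.1, 259.0], 0.56)]
stud top [([229.1, 189.2], 0.54), ([364.1, 185.7], 0.46), ([379.7, 218.2], 0.45), ([301.0, 211.5], 0.43)]
spare scene [([232.7, 317.2], 0.87)]
spare top [([217.0, 185.4], 0.74), ([415.0, 212.2], 0.43)]
0.01 [355.62067715 173.65991773] [231.3265873  194.27736569]
0.21 [361.94904984 116.34783439] [217.77122611 188.53131819]
stud exp [array([361.25121112, 173.02931761]), array([232.21001449, 187.16278354])]
```

View pics/c6.png

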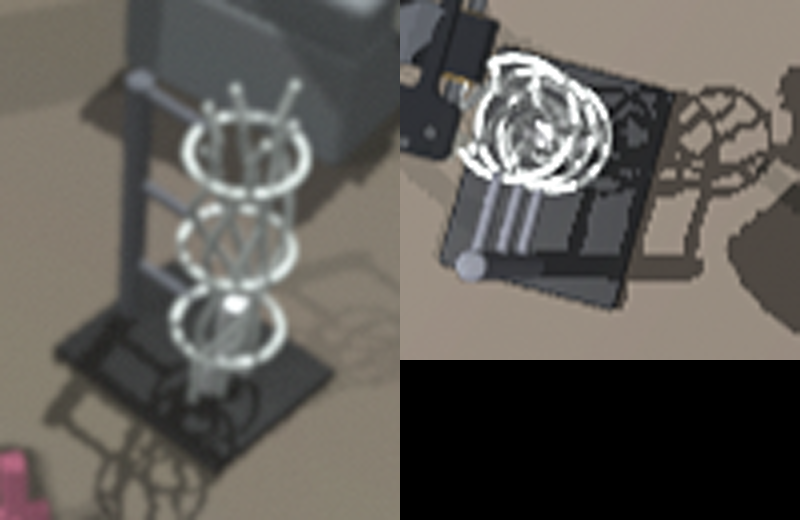

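move_arm([
  [30, 0, 0, 0, 0, 0],
  [30, 0, 0, 0, 0, 0],
  [0, 0, 0, 0, 0, 0],
  [0, 0, 0, 0, 0, 0],
  [0, 0, 0, 0, 0, 0],
])

```text
t: 11.12
eef_pos: [0.6324, 0.2198, 0.5039]
ee_rot: [3.141, -0.0, -1.844]
force: [0.1, 0.6, -0.3]
width: 0.0466
```

Run:
```python
from h import *
s=arm.grab_frame('scene')
print([(np.round(d['xy'],1).tolist(),round(d['score'],2)) for d in arm.spot_point('stud','scene')+arm.spot_point('tag','scene') if d['xy'][1]<190])
b=arm.grab_frame('scene'); print(np.abs(s.astype(int)-b)[130:200,330:380].mean())
save(cv2.resize(s[135:200,325:390],None,fx=9,fy=9,interpolation=2),'s7.png')
print(proj('scene',[.5125,.2193,.082]))
x=np.array([.9636,-.2675,0])
for k in (1,-1): print(k,(proj('scene',np.array([.5125,.2193,.027])+.018*k*x)-[325,135])*9)
```

```text
[([361.7, 171.3], 0.69), ([354.7, 168.9], 0.62)]
1.1352380952380952
[357.6960135  154.86490425]
1 [326.26090004 342.26385848]
-1 [234.00848347 277.10496009]
```

View pics/s7.png

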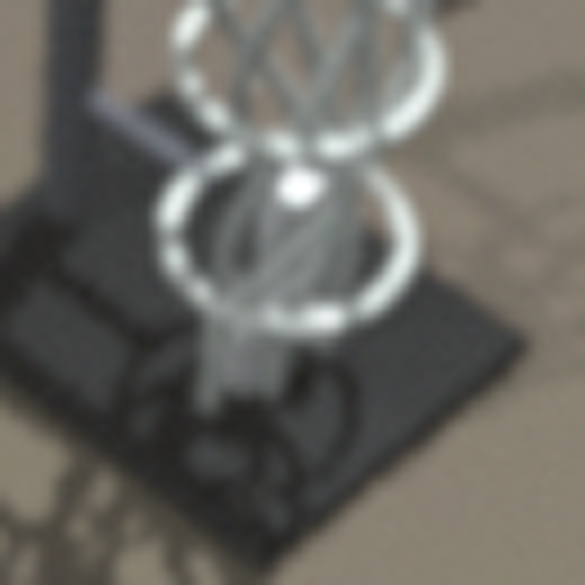

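```bash
python3 -c "
from station import arm
arm.job_done()"
```

```text
the job is handed in; nothing more can be done
```

I took the studded tag from its stand, turned it about 61° so its stud faced the post, and lowered it into the guide's mouth. Its underside was at about 0.213 m and I felt no contact. I let go, it slid down by itself, and I handed the job in at about 11 s with the arm well clear.

**Last checks that agreed:**
- **Landing:** the stem top shows within about 1 px of where it should be for a tag standing on the base.
- **Stud side:** the detector puts the stud about 2 px from the predicted away-from-post position. The opposite side would be about 10 px off.
- **Plain tag:** it still shows in its stand, within 2–4 px of where it started in both cameras. The arm never went near it.

**Less certain:**
- **Foot and stud not seen directly:** the rods and the blurred image hide them, so the stud direction rests on the detector and on the guide's shape. The detector also scored low, at about 0.6–0.7.
- **Stray detection:** in the top view, the detector's best "spare" match was on the guide itself. I took this as a false match.
- **Standing still:** I only compared two frames taken in quick succession, and they differed by about 1 grey level on average.

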